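# Find the rocking tub lid and press it home

### The arm

A 7-joint arm with a two-finger parallel gripper is mounted at the origin on the work surface. World frame = base frame: x ahead of the robot, y to its left, z up, the work surface at z = 0. Lengths are in m, angles in rad, forces in N, time in s.
With the tool pointing down it reaches from about 0.4 to 0.925 m from the base axis. Payload 5.6 kg.
Tool frame: the origin (TCP) lies between the finger pads; the fingertips stand 19 mm ahead of it and the grasp point (between the pads) is the TCP (r.tip_extent is the distance from the TCP to the fingertips, in m); z points along the fingers, y is the line along which they close (so a half turn about z gives the same grasp; the last joint's range is limited). The gripper opens to 85 mm and grips with 20 to 120 N. Pads are 22 mm wide; open, the fingers measure 114 mm over their backs; the gripper's body (76 mm by 85 mm) begins 54 mm behind the grasp point. The pads swing forward as they close: fully open they stand 13 mm farther back than shut.
Start: joints at [-1.262, 0.468, -0.012, 1.603, 0.006, 1.071, -0.056], TCP at [0.224, 0.61, 0.25] pointing down, gripper open.
Joint ranges: [-2.53, 2.53], [-0.31, 2.02], [-1.57, 1.55], [0.28, 2.44], [-1.29, 4.43], [0.15, 1.84], [-2.92, 2.92]. Speed limits (rad/s): [2.57, 2.57, 3.14, 3.14, 3.14, 3.14, 3.14].

### API

Orientations are given as a rotation vector (axis times angle).
In Python, from plant import r, vision gives the robot as it stands. Calls block until the motion is done:
- r.goto(position, orientation): joint-space move of the TCP to a pose.
- r.move_straight(position, rotation=None, v=0.15, threshold=None): straight line of the TCP; rotation=None keeps the orientation; v is the mean speed in m/s. With threshold (N) it stops when the force on the tool has changed by that much, and returns True; else False.
- r.movej(angles): joint-space move.
- r.gripper_open() and r.grab(): open the fingers fully, or close them until they stop; the grip force is fixed at half the most.
- r.hold(seconds).
- r.ik(position, orientation): joint angles nearest the present ones, or None.
- r.observe(): the state.
- vision.camera(name): name is "side" or "top"; returns a dict with "color" (480x640x3 uint8, blue, green, red), "depth" (480x640 float32, m along the optical axis (not along the pixel's ray), 0 where there is no reading), "fx", "fy", "cx", "cy" (pixels), "distortion" ([k1, k2, p1, p2, k3] as OpenCV has them; the pictures are not rectified), "camera_from_world" (4x4, takes a point from world to camera coordinates). Camera axes: x right, y up, looking along -z (the intrinsics and any distortion apply to the point x, -y, -z); pixel columns grow to the right and rows downward; lengths in m; the calibration is good to about 2 mm. A picture is of the moment at which its call begins.
A pose or a line that the arm cannot do raises r.PlanningError and nothing moves.
- r.hand_in(): hands the job in; it is judged then, once.
Trained networks look in a picture, given as the dict that the camera call returned (one of the last four; its "shot" number tells which), for a name from the list of things; names that differ only in an ending like _2 or _b are one class to them, and where a whole thing is asked for, a point or a joint stands for the part that bears it (a point fixed in the world has none). Each returns a list of dicts, best first, with "score" (0 to 1); they miss things now and then, are a little off and sometimes report something else, mostly with a low value. They report only what shows in the picture. A call takes as long as a camera call.
- vision.recognise(picture, name): "extent" ([centre column, centre row, width, height] in pixels, round what is visible of it).
The state is a dict: "t": time; "joints": joint angles; "dq": joint speeds; "effort": joint torques, N m; "position": TCP position; "tool_rot": TCP orientation; "wrist_force": force on the tool from outside, world axes, zero at the start; "torque": the same for the moment, N m; "gripper_width": finger opening in m; "grasp_force": force on a finger pad.
Only numpy, scipy, OpenCV 4.12 (cv2) and the standard library are available. Lean on these libraries where they do the work, as an engineer would, in place of code of your own. Each camera call takes 0.05 s, during which the arm holds its last target. There are 200 camera calls.

### The job

One of the four round grey tub lids is not snapped on: press the lids near the edge, one after another, until you find the one that rocks, then push that one down at its middle until it is fully home and no longer rocks. Only press with the fingertips: do not pull any lid up, and leave the other things on the shelf where they are. Finish with the hand clear.

Things in the scene. Friction and masses are not known exactly. Their poses are not given: they have to be found in the camera images.
- lid1_top (a point): Lid 1: centre of the flat top of one of four identical round grey lids, 104 mm across, smooth sides 17 mm deep, on black tubs 94 mm across fixed to the shelf; z points up out of the lid. The tops stand about 50 to 62 mm above the shelf, each differently; neither height nor look tells which is loose. What is said under lids 2 to 4 holds for whichever lid is in that state.
- lid2_top (a point): Lid 2: centre of the flat top, same as lid 1. A lid that is home rests on its tub's rim all round and does not give when pressed anywhere.
- lid3_top (a point): Lid 3: centre of the flat top, same as lid 1. To seat the loose lid (any of the four), push straight down on its middle: at about 8 to 10 N it overcomes the friction of the stud under it and goes down 6 mm onto its rim, where it stays and no longer tips.
- lid4_top (a point): Lid 4: centre of the flat top, same as lid 1. The loose lid (any of the four) stands level on a stud under its middle, 6 mm above its rim: about 1 N near the edge tips it, any way round, until that edge meets the rim (about 0.13 rad; 5 mm down at 38 mm from the middle); let go, it comes level again. Pressing near the edge does not seat it.
- jar: small closed jar with white cap, 48 mm across, 65 mm tall, among the tubs; origin at the centre of its underside; loose, leave alone
- can: plain aluminium can, 38 mm across, 60 mm tall, among the tubs; origin at the centre of its underside; loose, leave alone
- tape_roll: roll of tape, ring 64 mm across, 24 mm tall, lying flat; origin at the centre of its underside; loose, leave alone
- pad_plate: aluminium polishing-pad plate, disc 72 mm across and 8 mm thick with a 22 mm hub up to 24 mm; origin at the centre of its underside; loose, leave alone

How it is judged:
By the outcome, as a careful person would: the job done as asked, in the order asked, and still so for the second after the job is handed in, with the robot touching nothing.
It also fails if it takes over 51 s, if anything falls off the work surface, if the arm or the gripper's body presses on something with over 40 N, if the wrist force passes 120 N, or if a joint passes its speed limit or range.

## Working session

There is one attempt and no reset: what is moved stays moved. The work goes in short steps, each a Python script; the robot and the scene stay as the last script left them, time stands still between calls to the robot, and variables do not carry over. Pictures are saved under pics/ and viewed, at most 10 in all, crops included, and the job is handed in when it is done.

```bash
ls; mkdir -p pics; python3 - <<'E'
from plant import r, vision
import cv2, numpy as np
for n in("top","side"):
    p=vision.camera(n); cv2.imwrite(f"pics/{n}0.png",p["color"])
    print(n,p["fx"],p["fy"],p["cx"],p["cy"],p["distortion"]); print(np.round(p["camera_from_world"],3).tolist(), (p["depth"]>0).mean())
    for k in("lid1_top","jar","can","tape_roll","pad_plate"):
        print(k,[(round(d["score"],2),np.round(d["extent"]).tolist()) for d in vision.recognise(p,k)][:6])
o=r.observe();print(o["t"],o["position"],o["tool_rot"],o["wrist_force"],r.tip_extent)
E
```

```text
pics
plant.py
top 434.28865330300175 434.28865330300175 322.7972431362733 240.1078738481059 [-0.08727751  0.          0.          0.          0.        ]
[[0.028, -0.999, -0.042, -0.01], [0.985, 0.02, 0.171, -0.547], [-0.17, -0.046, 0.984, -0.819], [0.0, 0.0, 0.0, 1.0]] 0.995810546875
lid1_top [(0.67, [277.0, 279.0, 59.0, 53.0])]
jar [(0.92, [373.0, 284.0, 22.0, 26.0])]
can [(0.62, [287.0, 208.0, 18.0, 20.0])]
tape_roll [(0.96, [463.0, 203.0, 29.0, 32.0])]
pad_plate [(0.59, [209.0, 290.0, 35.0, 35.0])]
side 443.0876291316075 443.0876291316075 320.58529773314837 234.76373906451295 [-0.05128139  0.          0.          0.          0.        ]
[[-0.783, -0.622, 0.01, 0.418], [0.472, -0.583, 0.661, -0.321], [-0.405, 0.523, 0.75, -0.649], [0.0, 0.0, 0.0, 1.0]] 0.9959147135416667
lid1_top [(0.86, [318.0, 310.0, 65.0, 56.0])]
jar [(0.45, [261.0, 265.0, 20.0, 32.0])]
can [(0.82, [262.0, 265.0, 22.0, 34.0])]
tape_roll [(0.93, [364.0, 167.0, 29.0, 27.0])]
pad_plate [(0.89, [273.0, 393.0, 44.0, 46.0])]
0.6 [0.22402795 0.61018933 0.25031281] [5.49865962e-01 3.09305061e+00 1.01821129e-04] [0.06462665 0.37999812 0.45651505] 0.019
```

View pics/top0.png

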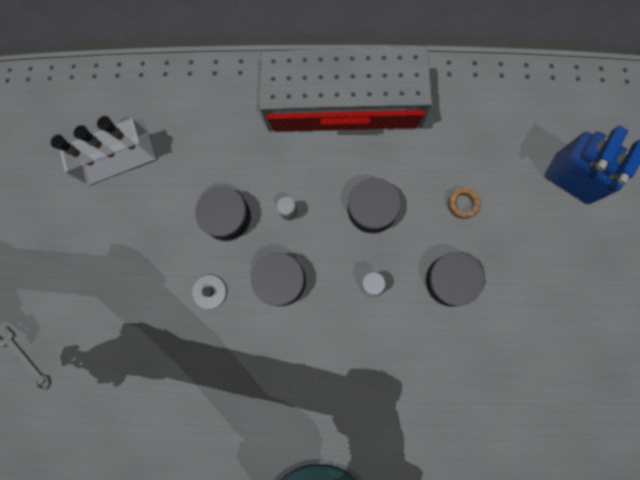

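View pics/side0.png

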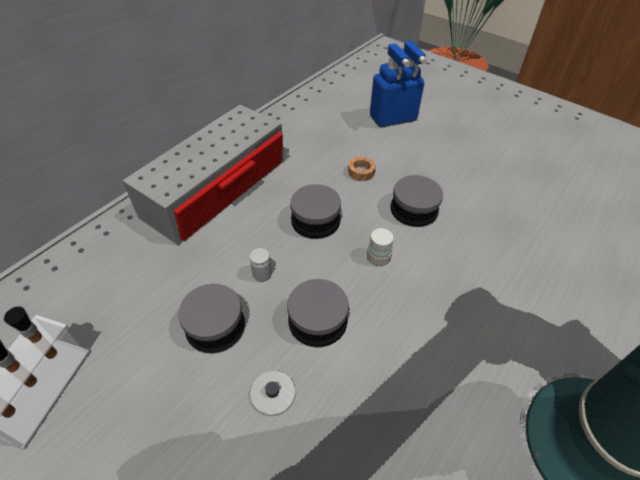

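The top view shows lids at about (222,212), (278,278), (375,204) and (456,278). The can is at (287,207), the jar at (373,284), the tape at (463,203) and the plate at (209,290). The side view shows the same lids at (211,312), (318,305), (316,204) and (417,194). Next I measure each lid in both views, using depth and triangulation.

```bash
cat > h.py <<'E'
import numpy as np, cv2
from plant import r, vision
def K(p): return np.array([[p["fx"],0,p["cx"]],[0,p["fy"],p["cy"]],[0,0,1]])
def cloud(p):
    v,u=np.mgrid[:480,:640]
    n=cv2.undistortPoints(np.stack([u,v],-1).reshape(-1,1,2).astype(float),K(p),np.array(p["distortion"])).reshape(-1,2)
    d=p["depth"].reshape(-1,1).astype(float)
    c=np.hstack([n*[1,-1],-np.ones_like(d)])*d
    T=np.linalg.inv(p["camera_from_world"])
    return (c@T[:3,:3].T+T[:3,3]).reshape(480,640,3)
def lids(p,seeds):
    W=cloud(p);out=[]
    for u,v in seeds:
        z=np.median(W[v-6:v+7,u-6:u+7,2])
        m=(abs(W[...,2]-z)<0.004)&(np.hypot(*(W[...,:2]-W[v,u,:2]).transpose(2,0,1))<0.075)
        q=W[m]; (c,s,_)=cv2.minAreaRect(q[:,:2].astype(np.float32))
        n=np.linalg.svd(q-q.mean(0),full_matrices=False)[2][2]
        px=np.argwhere(m).mean(0)[::-1]
        out.append((np.r_[c,z],s,q.mean(0),n*np.sign(n[2]),px))
    return out
def tri(pt,ps,ut,us):
    P=[np.diag([1,-1,-1])@p["camera_from_world"][:3] for p in(pt,ps)]
    x=[cv2.undistortPoints(np.array([[u]],float),K(p),np.array(p["distortion"])).reshape(2,1) for p,u in((pt,ut),(ps,us))]
    X=cv2.triangulatePoints(P[0],P[1],*x).ravel(); return X[:3]/X[3]
E
python3 - <<'E'
from h import *
np.set_printoptions(precision=4,suppress=True)
pt=vision.camera("top");ps=vision.camera("side")
pt["camera_from_world"]=np.array(pt["camera_from_world"]);ps["camera_from_world"]=np.array(ps["camera_from_world"])
A=lids(pt,[(222,212),(278,278),(375,204),(456,278)]);B=lids(ps,[(211,312),(318,305),(316,204),(417,194)])
for a,b in zip(A,B):
    print("top",a[0],a[1],"side",b[0],b[1],"tri",tri(pt,ps,a[4],b[4]),a[2],b[2])
W=cloud(pt)
for n,(u,v) in dict(can=(287,205),jar=(373,284),tape=(453,203),plate=(209,280),table=(330,240)).items(): print(n,W[v,u])
E
```

```text
top [0.6013 0.2134 0.0576] (0.10377320647239685, 0.10305716097354889) side [0.6016 0.2152 0.058 ] (0.10247547924518585, 0.10363198816776276) tri [0.6024 0.2152 0.052 ] [0.6008 0.2134 0.0574] [0.5998 0.2167 0.0579]
top [0.4684 0.0912 0.0557] (0.10042718052864075, 0.09922726452350616) side [0.4684 0.092  0.0567] (0.10313983261585236, 0.10302003473043442) tri [0.4682 0.0918 0.052 ] [0.4678 0.0912 0.0556] [0.4669 0.0937 0.0566]
top [ 0.6236 -0.0964  0.0582] (0.10173283517360687, 0.10333336144685745) side [ 0.6247 -0.0963  0.0596] (0.10322479158639908, 0.10262970626354218) tri [ 0.624  -0.096   0.0572] [ 0.6233 -0.0963  0.058 ] [ 0.6236 -0.0944  0.0595]
top [ 0.4757 -0.2601  0.0555] (0.10225269943475723, 0.10126718133687973) side [ 0.4766 -0.2604  0.0572] (0.10382591933012009, 0.10384426265954971) tri [ 0.4759 -0.2593  0.0553] [ 0.4759 -0.2594  0.0554] [ 0.4755 -0.2577  0.0572]
can [0.6142 0.0765 0.0622]
jar [ 0.4612 -0.0958  0.0623]
tape [ 0.6346 -0.2625  0.0245]
plate [0.4645 0.2409 0.0087]
table [ 0.5562 -0.0091 -0.0018]
```

Both views agree on all four lids to within about 2 mm, and the sizes and heights match the task text. Next I probe the first lid near its edge and check the force noise and timing.

```bash
cat >> h.py <<'E'
L=np.array([[.6015,.2143,.0575],[.4684,.0916,.056],[.624,-.096,.059],[.476,-.260,.056]])
R=np.array([0.5499,3.0930,0.])
def S():
    o=r.observe(); return o["t"],o["position"][2],o["wrist_force"][2]
def down(x,y,z0,z1,v,th):
    hit=r.move_straight([x,y,z1],v=v,threshold=th); return (hit,)+tuple(np.round(S(),4))
def probe(i,off=-0.039):
    x,y,z=L[i]; x+=off
    r.goto([x,y,z+r.tip_extent+0.035],R)
    r.move_straight([x,y,z+r.tip_extent+0.012],v=0.06)
    r.hold(0.2); a=np.round(S(),4)
    c=down(x,y,0,z+r.tip_extent-0.015,0.012,0.6)
    d=down(x,y,0,z+r.tip_extent-0.02,0.012,4.0)
    print(i,a,c,d,"give mm",round((c[2]-d[2])*1000,2))
    r.move_straight([x,y,z+r.tip_extent+0.035],v=0.15); print(np.round(S(),3))
E
python3 - <<'E'
from h import *
for l in L: print(r.ik([l[0]-.039,l[1],l[2]+.045],R) is not None, r.ik([l[0],l[1],l[2]+.02],R) is not None)
r.grab(); print(r.observe()["gripper_width"],S())
f=[]
for _ in range(10): r.hold(0.03); f.append(S()[2])
print(np.std(f))
probe(0)
E
```

```text
True True
True True
True True
True True
0.0003576440740638057 (1.4667, np.float64(0.25027500447977813), np.float64(-0.09856904171310762))
0.33561337272041064
0 [4.4833 0.0888 0.1631] (True, np.float64(5.675), np.float64(0.0749), np.float64(0.7114)) (True, np.float64(6.2417), np.float64(0.072), np.float64(5.3323)) give mm 2.9
[ 6.658  0.112 -0.185]
```

The force noise of 0.34 N makes a 0.6 N threshold unreliable. I'll step down and log averaged force instead, so the contact stiffness shows directly.

```bash
cat >> h.py <<'E'
def F(n=5):
    f=[]
    for _ in range(n): r.hold(0.02); f.append(S()[2])
    return np.mean(f)
def prof(i,off=-0.039,fmax=4.0,go=True,down_to=-0.014):
    x,y,z=L[i]; x+=off; t=z+r.tip_extent
    if go: r.goto([x,y,t+0.035],R)
    r.move_straight([x,y,t+0.006],v=0.08); r.hold(0.1); f0=F(8); out=[]
    for dz in np.arange(0.005,down_to,-0.001):
        r.move_straight([x,y,t+dz],v=0.02)
        f=F()-f0; out.append((round(S()[1]*1000-19,1),round(f,2)))
        if f>fmax: break
    r.move_straight([x,y,t+0.035],v=0.15); print(i,out,"t",round(S()[0],2))
E
python3 - <<'E'
from h import *
prof(0); prof(1)
E
```

```text
0 [(np.float64(62.6), np.float64(-0.55)), (np.float64(61.5), np.float64(-0.16)), (np.float64(60.5), np.float64(-0.62)), (np.float64(59.5), np.float64(-0.72)), (np.float64(58.4), np.float64(-0.64)), (np.float64(57.5), np.float64(-0.15)), (np.float64(56.5), np.float64(0.42)), (np.float64(55.5), np.float64(0.6)), (np.float64(54.5), np.float64(0.33)), (np.float64(53.6), np.float64(1.18)), (np.float64(53.1), np.float64(5.69))] t 11.74
1 [(np.float64(61.1), np.float64(0.22)), (np.float64(60.0), np.float64(0.2)), (np.float64(59.0), np.float64(-0.2)), (np.float64(58.0), np.float64(0.02)), (np.float64(57.0), np.float64(-0.11)), (np.float64(56.1), np.float64(1.12)), (np.float64(55.7), np.float64(11.45))] t 15.97
```

Lid index 1 is stiff exactly at its measured height of 56 mm. Lid index 0 gives way from about 57.5 to 53 mm at roughly 1 N, so it is the loose one. I'll push it down at its middle, then test its edges again.

```bash
python3 - <<'E'
from h import *
prof(0,off=0,fmax=18)
prof(0)
E
```

```text
0 [(np.float64(62.5), np.float64(-0.13)), (np.float64(61.5), np.float64(-0.3)), (np.float64(60.5), np.float64(0.19)), (np.float64(59.5), np.float64(0.06)), (np.float64(58.5), np.float64(-0.21)), (np.float64(57.8), np.float64(3.63)), (np.float64(57.0), np.float64(5.81)), (np.float64(56.1), np.float64(6.1)), (np.float64(55.2), np.float64(6.06)), (np.float64(54.2), np.float64(6.42)), (np.float64(53.2), np.float64(6.59)), (np.float64(52.2), np.float64(6.55)), (np.float64(51.9), np.float64(11.16)), (np.float64(51.8), np.float64(16.98)), (np.float64(51.7), np.float64(22.9))] t 23.02
0 [(np.float64(62.6), np.float64(0.12)), (np.float64(61.5), np.float64(0.01)), (np.float64(60.5), np.float64(-0.1)), (np.float64(59.5), np.float64(-0.2)), (np.float64(58.5), np.float64(0.27)), (np.float64(57.5), np.float64(-0.32)), (np.float64(56.5), np.float64(0.12)), (np.float64(55.5), np.float64(0.36)), (np.float64(54.5), np.float64(0.26)), (np.float64(53.5), np.float64(-0.08)), (np.float64(52.5), np.float64(-0.31)), (np.float64(51.7), np.float64(2.4)), (np.float64(51.5), np.float64(9.1))] t 28.81
```

The lid went down 6.0 mm, and its edge is now stiff at 51.6 mm, so it no longer rocks. I'll back the hand off, check the scene once and hand in.

```bash
python3 - <<'E'
from h import *
np.set_printoptions(precision=4,suppress=True)
r.goto([0.224,0.61,0.25],R); r.hold(0.3)
pt=vision.camera("top"); pt["camera_from_world"]=np.array(pt["camera_from_world"])
for a in lids(pt,[(222,212),(278,278),(375,204),(456,278)]): print(a[0],a[3])
for k in("jar","can","tape_roll","pad_plate"): print(k,[np.round(d["extent"]).tolist() for d in vision.recognise(pt,k)][:1])
print(r.observe()["t"]); print(r.hand_in())
E
```

```text
[0.6011 0.2139 0.0516] [-0.0017 -0.005   1.    ]
[0.4683 0.0912 0.0554] [ 0.0039 -0.0041  1.    ]
[ 0.6238 -0.0967  0.0579] [-0.0012  0.0013  1.    ]
[ 0.4758 -0.2602  0.0553] [-0.0015 -0.0044  1.    ]
jar [[374.0, 284.0, 21.0, 26.0]]
can [[288.0, 207.0, 19.0, 25.0]]
tape_roll [[464.0, 203.0, 31.0, 31.0]]
pad_plate [[208.0, 291.0, 32.0, 36.0]]
31.3083
the job is handed in; nothing more can be done
None
```

The loose lid was the one at (0.601, 0.214); I pushed it down 6 mm at its middle, and a repeat press at the edge found it no longer rocks. The other things on the shelf are where they were, the hand is clear, and I handed the job in at about 31 s.

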